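# Break the lid stay and shut the vial case

### The job

Shut the case that has the vials in it: press the knee of its folding lid stay down until the stay gives way, then lower the lid until it is fully shut, without slamming it. Leave the other, empty case as it is, its lid up and its stay locked.

Things in the scene. Friction and masses are not known exactly. Their poses are not given: they have to be found in the camera images.
- vial_case: Grey case, 180 mm deep (x), 160 wide (y), 115 high, fixed, five vials on its foam insert. Origin: centre of its underside; x points to its hinge side, y to its left. Its lid, 180 x 160 x 10 mm, hinged at the back, stands open, 85 degrees up from shut. On its right side (-y) a folding stay of two 96 mm steel links, from a pivot at x -70, z 108 mm to the lid, locks the lid while its knee is up.
- vial_case_knee_pin (a point): Middle of the steel pin at the stay's knee: level, 16 mm diameter (19 mm collar at its outer end), 40 mm long along the case's y, 94 to 134 mm right of the case's middle. Locked: 173 mm above the worktop, 90 mm in front of the hinge line. Pressed with a few newtons it goes down and towards the hinge; some 15 mm down the stay is straight, 40 mm down (20 mm back) it is well folded.
- vial_case_hinge (a point): Middle of the vial case's lid hinge line, which runs along the case's y: 90 mm behind the case's middle, 115 mm above the worktop, at the lid's inner face. Its axes are the case's. As the lid is lowered the knee pin drops on beside the case to about 20 mm above the worktop.
- vial_case_lid_edge (a point): Middle of the free edge of the vial case's lid, on its outer face (the top when shut), 180 mm from the hinge line; 295 mm above the worktop at the start. x points along the lid to the hinge, z out of the outer face, which looks away from the robot while the lid is open.
- vial_case_lid (a joint): Lid angle of the vial case, rad: 0 standing open as at the start, grows as it is lowered, 1.48 fully shut (stop). The stiff hinge keeps the lid wherever it is left; 1 to 4 N at the free edge lower it once the stay is broken.
- vial_case_knee (a joint): Knee angle of the vial case's stay, rad: 0 locked (stop), about 0.29 straight, more when folded; about 2.8 with the lid shut.
- empty_case: Case of the same make and size as the vial case, with the same lid and stay, also open, but with nothing on its foam insert. Origin and axes as there. One case stands on the left and one on the right, either way round, 0.3 to 0.45 m apart.
- empty_case_lid (a joint): Lid angle of the empty case, same meaning; 0 at the start, to be left so.
- empty_case_knee (a joint): Knee angle of the empty case's stay, same meaning; 0 (locked) at the start, to be left so.

How it is judged:
By the outcome, as a careful person would: the job done as asked, in the order asked, and still so for the second after the job is handed in, with the robot touching nothing.
It also fails if it takes over 48 s, if anything falls off the work surface, if the arm or the gripper's body presses on something with over 40 N, if the wrist force passes 120 N, or if a joint passes its speed limit or range.

### The arm

A 6-joint arm with a two-finger parallel gripper is mounted at the origin on a cart in front of the work surface, level with it; the furniture and walls round the work are solid. World frame = base frame: x ahead of the robot, y to its left, z up, the work surface at z = 0. Lengths are in mm, angles in rad, forces in N, time in s.
With the tool pointing down it reaches from about 150 to 775 mm from the base axis. Payload 6.1 kg.
Tool frame: the origin (TCP) lies between the finger pads; the fingertips stand 19 mm ahead of it and the grasp point (between the pads) is the TCP (bot.tcp_to_tips is the distance from the TCP to the fingertips, in mm); x points along the fingers, y is the direction in which the jaws open and shut, and the axes are right-handed (so a half turn about x gives the same grasp; the last joint's range is limited). The gripper opens to 85 mm and grips with 20 to 120 N. Pads are 22 mm wide; open, the fingers measure 114 mm over their backs; the gripper's body (76 mm by 85 mm) begins 54 mm behind the grasp point. The pads swing forward as they close: fully open they stand 13 mm farther back than shut.
Start: joints at [1.134, 0.126, -0.04, 1.405, 0, 1.571], TCP at [222.089, 475.694, 250.295] pointing down, gripper open.
Joint ranges: [-2.72, 2.72], [-0.95, 1.95], [-1.27, 1.35], [-1.78, 2.02], [-1.46, 1.47], [-3.14, 3.14]. Speed limits (rad/s): [2.39, 2.39, 3.01, 3.14, 3.14, 3.14].

### API

Orientations are given as a unit quaternion [x, y, z, w].
In Python, from bench import bot, snapshot, hand_in gives the robot as it stands.
- The arm moves only by the tool drive_tool, never from a script. Its argument "series" is a list of rows, each a list of 3 entries, a list of its own where there are three numbers: the shift along the tool's x, y, z in m, then the turn, a rotation vector about the tool's x, y, z in degrees, then the opening, from -1 (shut) to 1 (fully open). In form: [[[dx, dy, dz], [rx, ry, rz], jaw], ...]. A call has 1 to 20 rows; each row shifts and turns the commanded pose from where the row before left it, along the tool's axes as they then stand; what a row does not reach is not made up. A row lasts 1/8 s, in which the tool goes at most 62.5 mm and 10.7 degrees, less where a joint would pass 70% of its speed; a pose out of reach is approached as far as the arm can. A call is refused whole if a number of a shift passes 0.0625 or a number of a turn 10.7, either way. A call with a gripper value outside its range is refused whole. The fingers move at their own pace and stop on an object; "newtons" is the grip in N (left out, the last holds). Time passes only in rows, so rows that do not move let the fingers close. It gives the time, the measured TCP pose, the force and the opening at its end, in the units of the state.
- bot.get_state(): the state, without advancing time (a new reading comes with each control period).
- snapshot(name): name is "scene" or "top" or "wrist"; returns a dict with "pixels" (384x512x3 uint8, red, green, blue), "K" (3x3 intrinsics, pixels), "rvec" (rotation vector, rad) and "tvec" (3), from world to camera coordinates, as OpenCV has them. Camera axes: x right, y down, z forward; pixel columns grow to the right and rows downward; lengths in mm; the calibration is good to about 2 mm. A picture is of the moment at which its call begins. There is no depth.
- hand_in(): hands the job in, once; it reports no verdict.
The state is a dict: "clock": time; "joints": joint angles; "joint_vel": joint speeds; "tau": joint torques, N m; "eef_pos": TCP position; "orientation": TCP orientation; "ft_force": force on the tool from outside, world axes, zero at the start; "torque": the same for the moment, N m; "width": finger opening in mm.
Only numpy, scipy, OpenCV 4.12 (cv2) and the standard library are available. Lean on these libraries where they do the work, as an engineer would, in place of code of your own. Each camera call takes 0.05 s, during which the arm holds its last target.

## Working session

There is one attempt and no reset: what is moved stays moved. The work goes in short steps, Python scripts to look and compute and a tool call to move; the robot and the scene stay as the last step left them, time stands still between calls to the robot, and variables do not carry over. Pictures are saved under pics/ and viewed, and the job is handed in when it is done.

Besides the shell and the picture viewer there is one more tool, called after "Request:" by a JSON object that holds its "op" and its "data", one argument or row to a line. drive_tool: Moves the arm, as the interface text tells. Its arguments: {"type":"object","properties":{"series":{"type":"array","items":{"type":"array"}},"newtons":{"type":"number"}},"required":["series"]}

```bash
ls; mkdir -p pics; python3 - <<'E'
from bench import bot,snapshot
import cv2
for n in ("scene","top","wrist"):
    s=snapshot(n); cv2.imwrite(f"pics/a_{n}.png",s["pixels"][:,:,::-1]); print(n,s["K"],s["rvec"],s["tvec"])
print(bot.get_state())
E
```

```text
pics
scene [[391.72376175   0.         255.55597548]
 [  0.         391.72376175 189.73753771]
 [  0.           0.           1.        ]] [ 2.28689416 -0.70678327  0.28476584] [-486.75796082  328.149963    995.00551161]
top [[349.12815108   0.         252.08591645]
 [  0.         349.12815108 190.75697541]
 [  0.           0.           1.        ]] [ 2.13332601 -2.14634948  0.17022404] [ -49.45510674  583.78390905 1100.28690305]
wrist [[277.25675407   0.         253.79482162]
 [  0.         277.25675407 190.31357761]
 [  0.           0.           1.        ]] [-2.43977085 -1.55557856 -0.21982328] [-524.49488033  -36.61525991  379.50412658]
{'clock': 0.15, 'joints': array([ 1.13399240e+00,  1.26264315e-01, -4.03650881e-02,  1.40537928e+00,
        2.60696735e-05,  1.57081495e+00]), 'joint_vel': array([-0.00072587, -0.00193558,  0.00227231,  0.00017925, -0.00141878,
        0.00141412]), 'tau': array([ 1.26024315e-03, -4.36273491e+01,  3.53149796e+01,  1.35710600e-02,
        7.77918513e-05, -4.36171888e-06]), 'eef_pos': array([221.97430509, 475.45694011, 249.70033329]), 'orientation': array([ 0.15279865,  0.69040973, -0.15363156,  0.690206  ]), 'ft_force': array([ 0.34381973, -1.62801008, -0.11039846]), 'torque': array([-0.0041784 ,  0.00405043, -0.00178475]), 'width': 85.3939589667847}
```

View pics/a_scene.png

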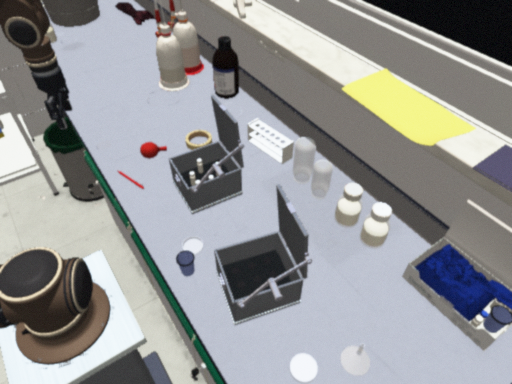

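View pics/a_top.png

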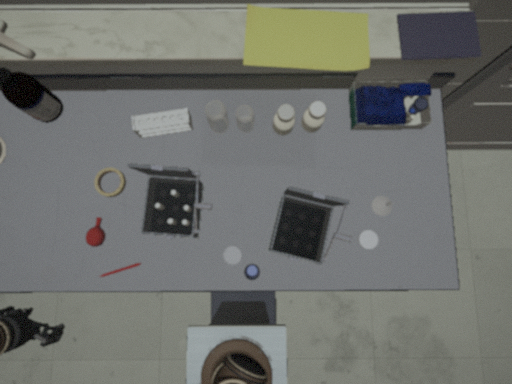

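View pics/a_wrist.png

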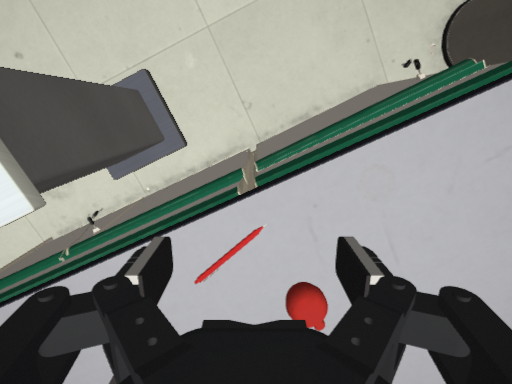

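The vial case is the left one (top view, about (172,207)). The empty case is on the right, at about (303,225). I'll enlarge both views to measure it.

```bash
python3 - <<'E'
import cv2
a=cv2.imread("pics/a_top.png")[145:255,110:240]; cv2.imwrite("pics/b_top.png",cv2.resize(a,None,fx=5,fy=5,interpolation=cv2.INTER_CUBIC))
a=cv2.imread("pics/a_scene.png")[90:220,150:280]; cv2.imwrite("pics/b_scene.png",cv2.resize(a,None,fx=4.5,fy=4.5,interpolation=cv2.INTER_CUBIC))
E
```

```text
(no output)
```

View pics/b_top.png

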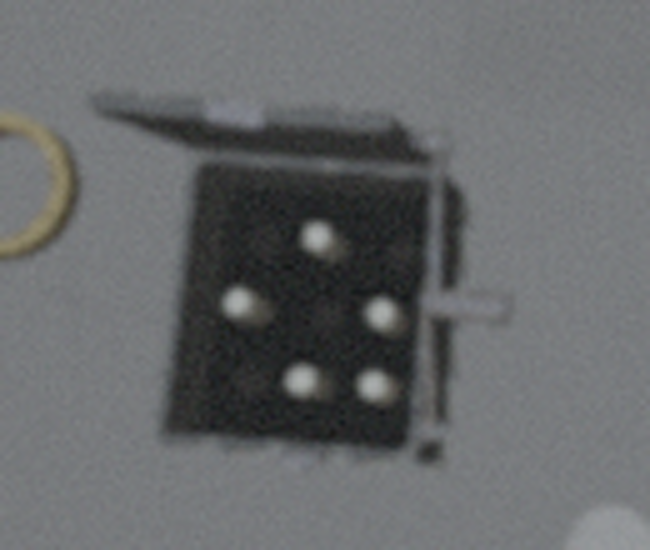

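View pics/b_scene.png

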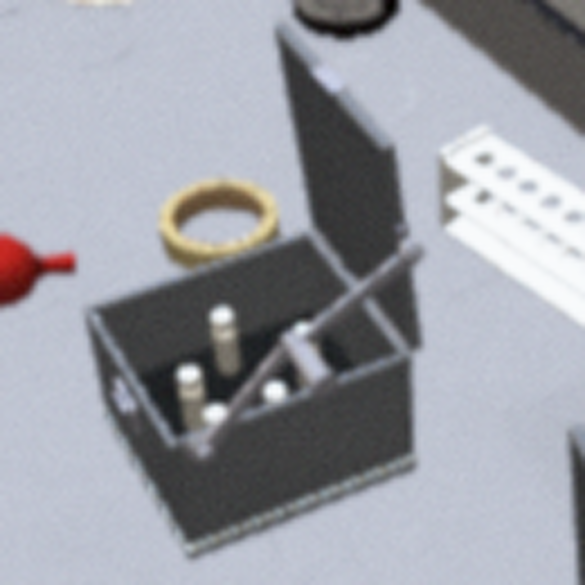

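```bash
cat > h.py <<'E'
import numpy as np, cv2
from scipy.optimize import least_squares
from scipy.spatial.transform import Rotation as R
def P(s,X): return cv2.projectPoints(np.array(X,float),np.array(s["rvec"]),np.array(s["tvec"],float),np.array(s["K"]),None)[0][:,0]
E
python3 - <<'E'
from h import *
from bench import snapshot
s=snapshot("scene");t=snapshot("top")
S={(-90,-80,0):(190,553),(90,-80,0):(412,462),(-90,80,115):(90,312),(90,-80,115):(412,352),(90,80,115):(308,232),(0,-134,173):(322,380),(0,-94,173):(295,342)}
T={(-90,80,115):(165,435),(-90,-80,115):(408,448),(90,80,115):(200,160),(90,-80,115):(435,168),(0,-134,173):(508,308),(0,-94,173):(432,305)}
def W(p,k): 
    k=np.array(k,float); c,d=np.cos(p[2]),np.sin(p[2]); return np.c_[p[0]+c*k[:,0]-d*k[:,1],p[1]+d*k[:,0]+c*k[:,1],k[:,2]]
def res(p,w=(1,1)):
    o=[]
    for cam,D,sc,off,q in ((s,S,4.5,(150,90),w[0]),(t,T,5,(110,145),w[1])):
        px=(np.array(list(D.values()),float)+.5)/sc-.5+off
        o.append(q*(P(cam,W(p,list(D)))-px))
    return np.vstack(o).ravel()
for w in ((1,1),(1,0),(0,1)):
    r=least_squares(res,[430,230,0],args=(w,),loss='soft_l1',x_scale=[100,100,.1]); print(w,r.x,np.degrees(r.x[2])); print(res(r.x).reshape(-1,2).round(1).tolist())
E
```

```text
(1, 1) [ 5.29826651e+02  2.01733544e+02 -8.02444409e-02] -4.597667791080611
[[-0.0, 1.0], [0.8, 0.7], [-1.9, -2.0], [-0.2, -0.3], [0.3, -1.8], [0.4, 0.4], [0.2, 0.6], [-3.2, 1.0], [0.9, 2.3], [-2.9, -2.2], [1.3, -0.0], [-0.8, -0.1], [0.6, -0.5]]
(1, 0) [ 5.29910939e+02  2.02414194e+02 -7.98057953e-02] -4.5725352504168155
[[-0.1, 0.8], [0.7, 0.6], [-2.0, -2.1], [-0.3, -0.4], [0.2, -1.9], [0.3, 0.3], [0.2, 0.4], [-3.4, 0.9], [0.7, 2.3], [-3.2, -2.2], [1.1, -0.1], [-1.0, -0.2], [0.4, -0.6]]
(0, 1) [ 5.30271472e+02  2.00772985e+02 -8.44262572e-02] -4.837268217605995
[[0.1, 1.1], [1.0, 0.9], [-1.6, -2.0], [0.1, -0.1], [0.7, -1.7], [0.5, 0.6], [0.4, 0.7], [-2.9, 0.7], [1.1, 2.3], [-2.5, -2.4], [1.8, -0.1], [-0.5, -0.1], [1.0, -0.5]]
```

```bash
cat >> h.py <<'E'
P0=np.array([530,201.8,-0.081])
def W(p,k):
    k=np.array(k,float).reshape(-1,3); c,d=np.cos(p[2]),np.sin(p[2]); return np.c_[p[0]+c*k[:,0]-d*k[:,1],p[1]+d*k[:,0]+c*k[:,1],k[:,2]]
def overlay(s,p,ang,pins=True):
    im=np.ascontiguousarray(s["pixels"][:,:,::-1])
    im=cv2.resize(im,None,fx=4,fy=4,interpolation=cv2.INTER_CUBIC)
    def box(pts):
        q=(P(s,W(p,pts))*4+1.5)
        q=q.astype(int)
        for i in range(8):
            for b in (1,2,4):
                j=i^b
                if j>i: cv2.line(im,tuple(map(int,q[i])),tuple(map(int,q[j])),(0,255,0),1)
    box([(x,y,z) for x in(-90,90) for y in(-80,80) for z in (0,115)])
    a=ang
    L=[]
    for l in (0,180):
        for y in (-80,80):
            for h in (0,10):
                L.append((90-l*np.cos(a)+h*np.sin(a),y,115+l*np.sin(a)+h*np.cos(a)))
    box(L)
    if pins:
        q=(P(s,W(p,[(0,-94,173),(0,-134,173)]))*4+1.5).astype(int); cv2.line(im,tuple(map(int,q[0])),tuple(map(int,q[1])),(0,0,255),1)
    return im
E
python3 - <<'E'
from h import *
from bench import snapshot
a=overlay(snapshot("top"),P0,np.radians(85))[560:1040,400:1000]
b=overlay(snapshot("scene"),P0,np.radians(85))[330:900,560:1160]
cv2.imwrite("pics/c1.png",a);cv2.imwrite("pics/c2.png",b)
E
```

```text
(no output)
```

View pics/c1.png

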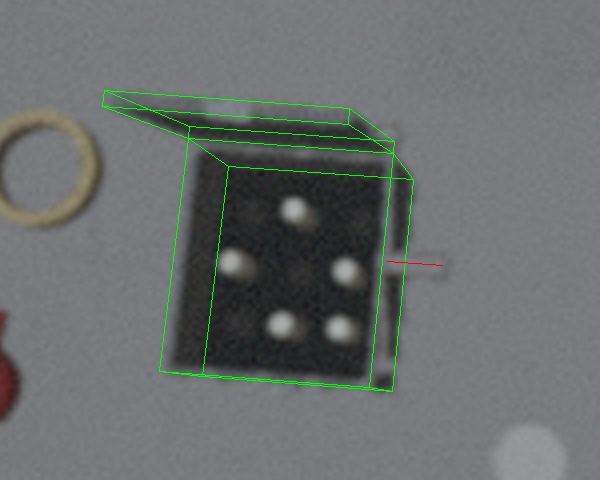

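View pics/c2.png

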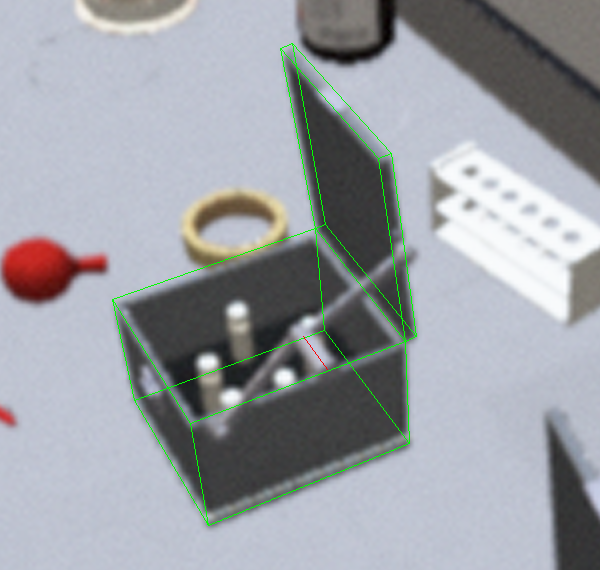

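```bash
cat >> h.py <<'E'
def plan(target_tip=None, pitch=0, yaw=0):
    """tool x = down tilted 'pitch' deg toward +x' (heading yaw). prints tool-frame shift and rotvec from current"""
    from bench import bot
    st=bot.get_state(); Rc=R.from_quat(st["orientation"]); A=Rc.as_matrix()
    print("clock",st["clock"],"pos",st["eef_pos"].round(1),"x",A[:,0].round(2),"y",A[:,1].round(2),"F",st["ft_force"].round(1),"w",round(st["width"],1))
    print("tip",(st["eef_pos"]+19*A[:,0]).round(1),"j",st["joints"].round(2))
    if target_tip is None: return
    p,h=np.radians(pitch),np.radians(yaw)
    hx=np.array([np.cos(h),np.sin(h),0]); x=np.sin(p)*hx+np.array([0,0,-np.cos(p)])
    y0=np.cross([0,0,1],hx)
    best=None
    for y in (y0,-y0, np.cross(x,y0), -np.cross(x,y0)):
        Rt=R.from_matrix(np.c_[x,y,np.cross(x,y)]); rv=(Rc.inv()*Rt).as_rotvec(degrees=True)
        print("rotvec opt",rv.round(1), "shift(m) in current tool:",(A.T@(np.array(target_tip)-19*x-st["eef_pos"])/1000).round(4),
         "in final tool",(Rt.as_matrix().T@(np.array(target_tip)-19*x-st["eef_pos"])/1000).round(4))
E
python3 - <<'E'
from h import *
t=W(P0,[(0,-116,173),(0,-116,181),(20,-116,141)]);print(t)
plan(t[1]+[0,0,30],20,-4.6)
print(W(P0,[(90-180*np.cos(np.radians(85)),0,295),(-90,0,125),(90,0,115)]))
E
```

```text
[[520.61427116  86.18032999 173.        ]
 [520.61427116  86.18032999 181.        ]
 [540.54869702  84.56210088 141.        ]]
clock 0.35 pos [222.  475.6 250.1] x [-0. -0. -1.] y [ 0.42  0.91 -0.  ] F [-0.  -0.4 -0.3] w 85.4
tip [222.  475.6 231.1] j [ 1.13  0.13 -0.04  1.41  0.    1.57]
rotvec opt [-20.2 -19.8   3.6] shift(m) in current tool: [ 0.0213 -0.2288  0.4292] in final tool [ 0.1302 -0.3642  0.2956]
rotvec opt [157.4   5.   27.8] shift(m) in current tool: [ 0.0213 -0.2288  0.4292] in final tool [ 0.1302  0.3642 -0.2956]
rotvec opt [ 68.8 -12.1  17.5] shift(m) in current tool: [ 0.0213 -0.2288  0.4292] in final tool [0.1302 0.2956 0.3642]
rotvec opt [-109.1  -19.3  -13.4] shift(m) in current tool: [ 0.0213 -0.2288  0.4292] in final tool [ 0.1302 -0.2956 -0.3642]
[[604.06831916 195.78731064 295.        ]
 [440.29508361 209.082031   125.        ]
 [619.70491639 194.517969   115.        ]]
```

Request:
{"op": "drive_tool", "data": {
  "series": [
    [[0,-0.008,0.015],[0,0,0],-1],
    [[0,-0.016,0.03],[0,0,0],-1],
    [[0,-0.016,0.03],[0,0,0],-1],
    [[0,-0.016,0.03],[0,0,0],-1],
    [[0,-0.016,0.03],[0,0,0],-1],
    [[0,-0.016,0.03],[0,0,0],-1],
    [[0,-0.016,0.03],[0,0,0],-1],
    [[0,-0.016,0.03],[0,0,0],-1],
    [[0,-0.016,0.03],[0,0,0],-1],
    [[0,-0.016,0.03],[0,0,0],-1],
    [[0,-0.016,0.03],[-5,0,0],-1],
    [[0,-0.016,0.03],[-5,0,0],-1],
    [[0,-0.016,0.03],[-5,0,0],-1],
    [[0,-0.01,0.018],[-5,0,0],-1],
    [[0,0,0],[0,0,0],-1]
  ],
  "newtons": 40
}}

```text
clock: 2.22
eef_pos: [500.5, 127.0, 250.0]
orientation: [0.032, 0.707, -0.032, 0.706]
ft_force: [0.7, -0.2, 0.6]
width: -0.1
```

```bash
python3 - <<'E'
from h import *
t=W(P0,[(0,-116,181)])
plan(t[0]+[0,0,25],20,-4.6)
E
```

```text
clock 2.225 pos [500.5 127.  250. ] x [-0. -0. -1.] y [ 0.09  1.   -0.  ] F [ 0.7 -0.2  0.6] w -0.1
tip [500.5 127.  231. ] j [ 0.25  0.11 -0.06  1.4  -0.    0.34]
rotvec opt [ -0.6 -20.    0.1] shift(m) in current tool: [ 0.0262 -0.0389  0.0173] in final tool [ 0.0304 -0.0391  0.0069]
rotvec opt [176.7   0.2  31.2] shift(m) in current tool: [ 0.0262 -0.0389  0.0173] in final tool [ 0.0304  0.0391 -0.0069]
rotvec opt [ 88.4 -15.6  15.8] shift(m) in current tool: [ 0.0262 -0.0389  0.0173] in final tool [0.0304 0.0069 0.0391]
rotvec opt [-89.6 -15.8 -15.6] shift(m) in current tool: [ 0.0262 -0.0389  0.0173] in final tool [ 0.0304 -0.0069 -0.0391]
```

Request:
{"op": "drive_tool", "data": {
  "series": [
    [[0,-0.02,0.008],[0,0,0],-1],
    [[0,-0.019,0.009],[0,-5,0],-1],
    [[0,0,0],[0,-7.5,0],-1],
    [[0,0,0],[0,-7.5,0],-1],
    [[0.012,0,-0.005],[0,0,0],-1],
    [[0.013,0,-0.005],[0,0,0],-1],
    [[0,0,0],[0,0,0],-1]
  ]
}}

```text
clock: 3.1
eef_pos: [512.2, 88.3, 221.3]
orientation: [0.025, 0.575, -0.036, 0.817]
ft_force: [-0.5, -0.1, -0.2]
width: 0.1
```

```bash
python3 - <<'E'
from h import *
from bench import snapshot
t=W(P0,[(0,-116,181)])
plan(t[0]+[0,0,0],20,-4.6)
a=overlay(snapshot("top"),P0,np.radians(85))[560:1040,400:1000]
b=overlay(snapshot("scene"),P0,np.radians(85))[330:900,560:1160]
cv2.imwrite("pics/d1.png",a);cv2.imwrite("pics/d2.png",b)
cv2.imwrite("pics/d3.png",snapshot("wrist")["pixels"][:,:,::-1])
E
```

```text
clock 3.1 pos [512.2  88.3 221.3] x [ 0.34 -0.03 -0.94] y [ 0.09  1.   -0.  ] F [-0.5 -0.1 -0.2] w 0.1
tip [518.6  87.8 203.4] j [ 0.23 -0.14 -0.42  0.96 -0.11  0.3 ]
rotvec opt [-0.4 -0.3  0.2] shift(m) in current tool: [ 0.0218 -0.0014 -0.0057] in final tool [ 0.0218 -0.0015 -0.0058]
rotvec opt [179.6   0.3   0.4] shift(m) in current tool: [ 0.0218 -0.0014 -0.0057] in final tool [0.0218 0.0015 0.0058]
rotvec opt [89.6 -0.   0.4] shift(m) in current tool: [ 0.0218 -0.0014 -0.0057] in final tool [ 0.0218 -0.0058  0.0015]
rotvec opt [-90.4  -0.4  -0. ] shift(m) in current tool: [ 0.0218 -0.0014 -0.0057] in final tool [ 0.0218  0.0058 -0.0015]
```

View pics/d2.png

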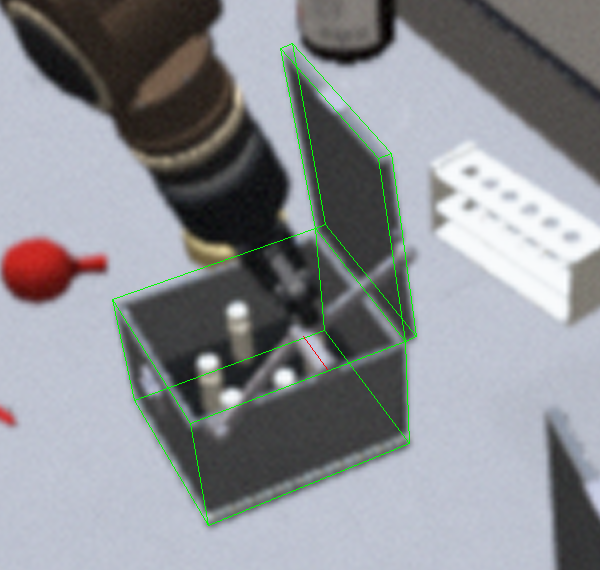

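View pics/d3.png

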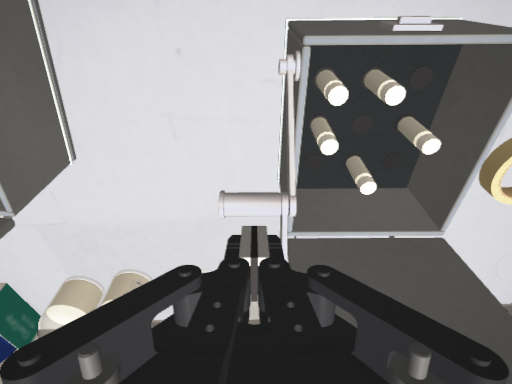

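```bash
python3 - <<'E'
from h import *
from bench import snapshot,bot
w=snapshot("wrist"); st=bot.get_state(); A=R.from_quat(st["orientation"]).as_matrix()
print(P(w,W(P0,[(0,-94,173),(0,-134,173),(-70,-88,108)])).round(0), P(w,[st["eef_pos"]+19*A[:,0],st["eef_pos"]]))
E
```

```text
[[284. 205.]
 [224. 206.]
 [290.  70.]] [[253.10141711 240.67257001]
 [253.02324831 257.87928492]]
```

Request:
{"op": "drive_tool", "data": {
  "series": [
    [[0.008,0,-0.003],[0,0,0],-1],
    [[0.008,0,-0.002],[0,0,0],-1],
    [[0.004,0,0],[0,0,0],-1],
    [[0.004,0,0.001],[0,0,0],-1],
    [[0.004,0,0.001],[0,0,0],-1],
    [[0,0,0],[0,0,0],-1]
  ]
}}

```text
clock: 4.05
eef_pos: [519.5, 87.8, 195.9]
orientation: [0.025, 0.573, -0.036, 0.818]
ft_force: [0.7, 0.1, 0.4]
width: 0.0
```

```bash
python3 - <<'E'
from h import *
from bench import snapshot
plan()
cv2.imwrite("pics/e3.png",snapshot("wrist")["pixels"][:,:,::-1])
E
```

```text
clock 4.05 pos [519.5  87.8 195.9] x [ 0.34 -0.03 -0.94] y [0.09 1.   0.  ] F [0.7 0.1 0.4] w 0.0
tip [526.   87.3 178.1] j [ 0.22 -0.12 -0.46  0.9  -0.1   0.29]
```

View pics/e3.png

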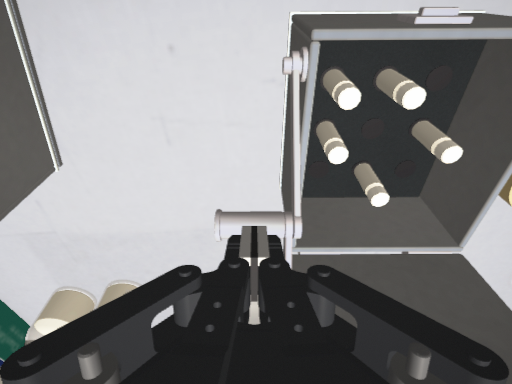

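Request:
{"op": "drive_tool", "data": {
  "series": [
    [[-0.003,0,-0.004],[0,0,0],-1],
    [[0.0,0,-0.004],[0,0,0],-1],
    [[0.004,0,0],[0,0,0],-1],
    [[0.003,0,0],[0,0,0],-1],
    [[0,0,0],[0,0,0],-1]
  ]
}}

```text
clock: 4.72
eef_pos: [513.2, 88.3, 189.2]
orientation: [0.025, 0.573, -0.036, 0.818]
ft_force: [0.6, 1.1, 0.3]
width: 0.1
```

```bash
python3 - <<'E'
from h import *
from bench import snapshot
plan()
cv2.imwrite("pics/e4.png",snapshot("wrist")["pixels"][150:300,150:350,::-1].repeat(3,0).repeat(3,1))
E
```

```text
clock 4.725 pos [513.2  88.3 189.2] x [ 0.34 -0.03 -0.94] y [ 0.09  1.   -0.  ] F [0.6 1.1 0.3] w 0.1
tip [519.7  87.8 171.3] j [ 0.23 -0.13 -0.48  0.89 -0.11  0.3 ]
```

View pics/e4.png

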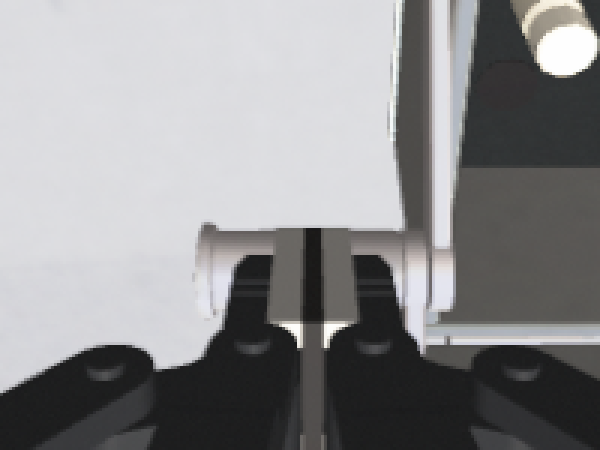

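```bash
python3 - <<'E'
from h import *
from bench import snapshot,bot
print(bot.tcp_to_tips)
w=snapshot("wrist")
for z,x in((173,0),(165,6),(158,12)): print(P(w,W(P0,[(x,-94,z),(x,-134,z)])).round(0).tolist())
b=overlay(snapshot("scene"),P0,np.radians(85))[330:900,560:1160]
cv2.imwrite("pics/e5.png",b)
E
```

```text
19.0
[[289.0, 244.0], [219.0, 244.0]]
[[287.0, 241.0], [221.0, 241.0]]
[[286.0, 239.0], [223.0, 240.0]]
```

View pics/e5.png

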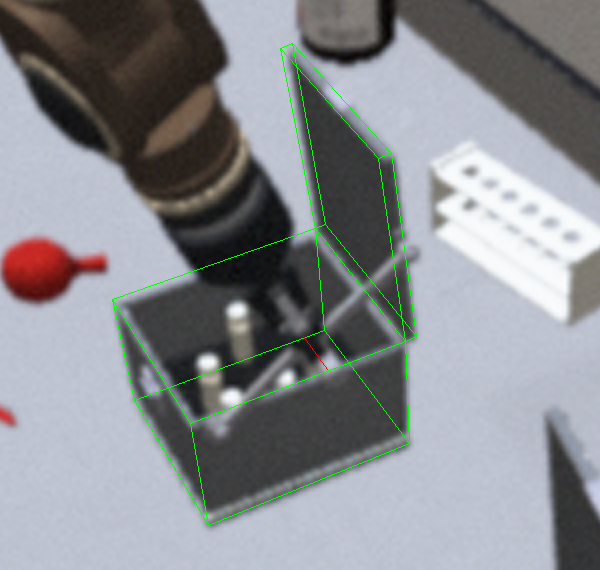

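Request:
{"op": "drive_tool", "data": {
  "series": [
    [[0.004,0,0.002],[0,0,0],-1],
    [[0.004,0,0.002],[0,0,0],-1],
    [[0.004,0,0.001],[0,0,0],-1],
    [[0.004,0,0.001],[0,0,0],-1],
    [[0.004,0,0.001],[0,0,0],-1],
    [[0,0,0],[0,0,0],-1]
  ]
}}

```text
clock: 5.62
eef_pos: [526.6, 87.1, 172.7]
orientation: [0.025, 0.573, -0.036, 0.818]
ft_force: [-0.4, -0.2, -0.5]
width: 0.1
```

```bash
python3 - <<'E'
from h import *
from bench import snapshot
plan()
b=overlay(snapshot("scene"),P0,np.radians(85))[330:900,560:1160]
cv2.imwrite("pics/f5.png",b)
cv2.imwrite("pics/f4.png",snapshot("wrist")["pixels"][:,:,::-1])
E
```

```text
clock 5.625 pos [526.6  87.1 172.7] x [ 0.34 -0.03 -0.94] y [ 0.09  1.   -0.  ] F [-0.4 -0.2 -0.5] w 0.1
tip [533.1  86.5 154.9] j [ 0.22 -0.1  -0.49  0.84 -0.1   0.29]
```

View pics/f4.png

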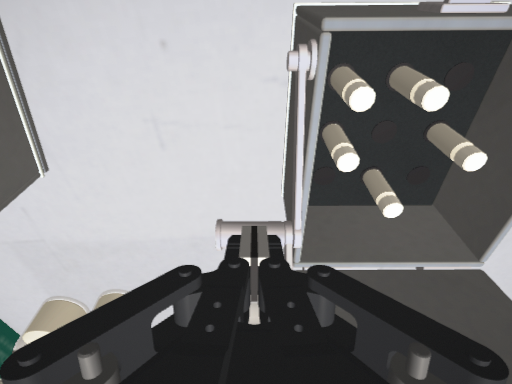

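View pics/f5.png

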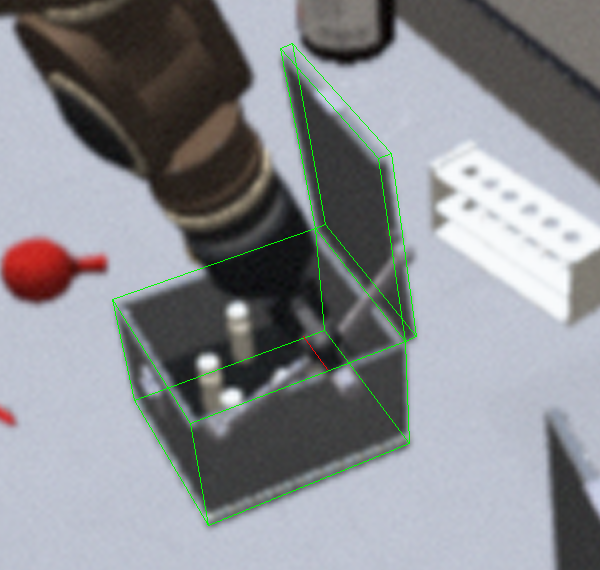

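Request:
{"op": "drive_tool", "data": {
  "series": [
    [[0.004,0,-0.001],[0,0,0],-1],
    [[0.004,0,-0.001],[0,0,0],-1],
    [[0.004,0,0],[0,0,0],-1],
    [[0.004,0,0],[0,0,0],-1],
    [[0.004,0,0],[0,0,0],-1],
    [[0.004,0,0],[0,0,0],-1],
    [[0,0,0],[0,0,0],-1]
  ]
}}

```text
clock: 6.6
eef_pos: [532.4, 86.5, 149.0]
orientation: [0.025, 0.574, -0.036, 0.818]
ft_force: [0.2, 0.5, -0.0]
width: -0.2
```

```bash
python3 - <<'E'
from h import *
from bench import snapshot
plan()
b=overlay(snapshot("scene"),P0,np.radians(85))[330:900,560:1160]
cv2.imwrite("pics/g5.png",b)
cv2.imwrite("pics/g4.png",snapshot("wrist")["pixels"][:,:,::-1])
E
```

```text
clock 6.6 pos [532.4  86.5 149. ] x [ 0.34 -0.03 -0.94] y [ 0.09  1.   -0.  ] F [ 0.2  0.5 -0. ] w -0.2
tip [538.8  86.  131.1] j [ 0.21 -0.08 -0.53  0.79 -0.1   0.28]
```

View pics/g4.png

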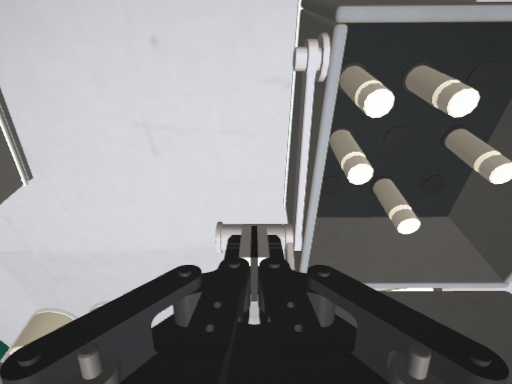

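View pics/g5.png

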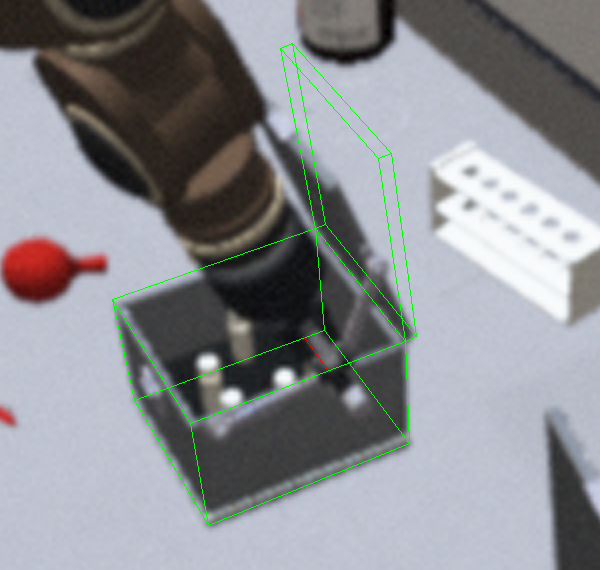

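Request:
{"op": "drive_tool", "data": {
  "series": [
    [[-0.01,-0.004,0],[0,0,0],-1],
    [[-0.02,-0.006,0],[0,0,0],-1],
    [[-0.03,-0.01,0],[0,0,0],-1],
    [[-0.03,0,0],[0,0,0],-1],
    [[-0.03,0,0],[0,0,0],-1],
    [[-0.03,0,0],[0,0,0],-1],
    [[-0.03,0,0],[0,0,0],-1],
    [[-0.02,0,0],[0,0,0],-1],
    [[0,0,0],[0,0,0],-1]
  ]
}}

```text
clock: 7.82
eef_pos: [463.0, 72.7, 339.9]
orientation: [0.025, 0.572, -0.036, 0.819]
ft_force: [0.8, -0.1, -0.5]
width: -0.1
```

```bash
python3 - <<'E'
from h import *
from bench import snapshot
plan()
b=overlay(snapshot("scene"),P0,np.radians(65))[330:900,560:1160]
cv2.imwrite("pics/h5.png",b)
E
```

```text
clock 7.825 pos [463.   72.7 339.9] x [ 0.34 -0.03 -0.94] y [0.09 1.   0.  ] F [ 0.8 -0.1 -0.5] w -0.1
tip [469.5  72.1 322.1] j [ 0.22 -0.24 -0.24  1.23 -0.1   0.29]
```

View pics/h5.png

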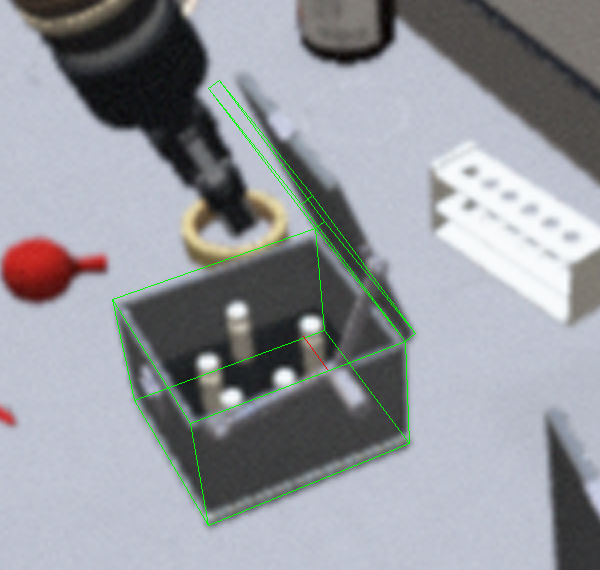

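```bash
python3 - <<'E'
from h import *
t=W(P0,[(82,0,320)])[0]; plan(t,0,-4.6)
E
```

```text
clock 7.875 pos [462.9  72.6 338.4] x [ 0.34 -0.03 -0.94] y [0.09 1.   0.  ] F [-0.2  0.4 -1.1] w 0.2
tip [469.4  72.1 320.6] j [ 0.22 -0.23 -0.24  1.23 -0.1   0.29]
rotvec opt [-0.4 20.1  0.1] shift(m) in current tool: [0.0467 0.1351 0.1294] in final tool [-0.0006  0.1341  0.1385]
rotvec opt [ 1.768e+02  1.000e-01 -3.130e+01] shift(m) in current tool: [0.0467 0.1351 0.1294] in final tool [-0.0006 -0.1341 -0.1385]
rotvec opt [ 88.6  15.8 -15.7] shift(m) in current tool: [0.0467 0.1351 0.1294] in final tool [-0.0006  0.1385 -0.1341]
rotvec opt [-89.4  15.7  15.8] shift(m) in current tool: [0.0467 0.1351 0.1294] in final tool [-0.0006 -0.1385  0.1341]
```

Request:
{"op": "drive_tool", "data": {
  "series": [
    [[0,0,0],[0,6,0],-1],
    [[0,0,0],[0,8,0],-1],
    [[-0.01,0,0],[0,6,0],-1],
    [[0,0.012,0.012],[0,0,0],-1],
    [[0,0.025,0.025],[0,0,0],-1],
    [[0,0.025,0.025],[0,0,0],-1],
    [[0,0.025,0.025],[0,0,0],-1],
    [[0,0.025,0.025],[0,0,0],-1],
    [[0,0.022,0.027],[0,0,0],-1],
    [[0,0,0],[0,0,0],-1]
  ]
}}

```text
clock: 9.12
eef_pos: [613.7, 196.1, 344.9]
orientation: [0.03, 0.707, -0.031, 0.706]
ft_force: [-0.6, -0.1, -0.5]
width: -0.3
```

```bash
python3 - <<'E'
from h import *
from bench import snapshot
t=W(P0,[(82,0,273)])[0]; plan(t,0,-4.6)
b=overlay(snapshot("scene"),P0,np.radians(73))[330:900,560:1160]
cv2.imwrite("pics/i5.png",b)
cv2.imwrite("pics/i4.png",snapshot("wrist")["pixels"][:,:,::-1])
E
```

```text
clock 9.125 pos [613.7 196.1 344.9] x [-0. -0. -1.] y [ 0.09  1.   -0.  ] F [-0.6 -0.1 -0.5] w -0.3
tip [613.7 196.1 325.9] j [ 0.31  0.4   0.53  1.7  -0.    0.4 ]
rotvec opt [-0.3 -0.1  0. ] shift(m) in current tool: [ 0.0529 -0.0011 -0.0018] in final tool [ 0.0529 -0.0011 -0.0019]
rotvec opt [1.797e+02 1.000e-01 1.000e-01] shift(m) in current tool: [ 0.0529 -0.0011 -0.0018] in final tool [0.0529 0.0011 0.0019]
rotvec opt [89.7 -0.   0.1] shift(m) in current tool: [ 0.0529 -0.0011 -0.0018] in final tool [ 0.0529 -0.0019  0.0011]
rotvec opt [-90.3  -0.1  -0. ] shift(m) in current tool: [ 0.0529 -0.0011 -0.0018] in final tool [ 0.0529  0.0019 -0.0011]
```

View pics/i5.png

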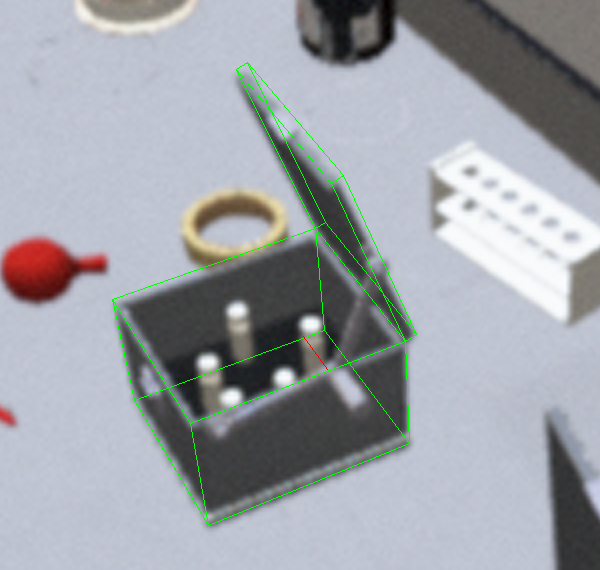

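View pics/i4.png

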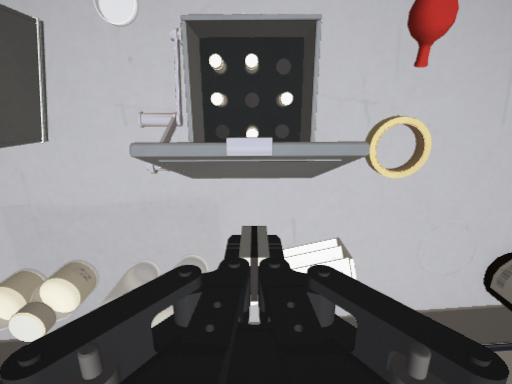

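```bash
python3 - <<'E'
from h import *
from bench import snapshot,bot
s=snapshot("scene")
print(P(s,[bot.get_state()["eef_pos"]]))
cv2.imwrite("pics/i6.png",s["pixels"][:,:,::-1])
E
```

```text
[[222.87218506  90.62804746]]
```

View pics/i6.png

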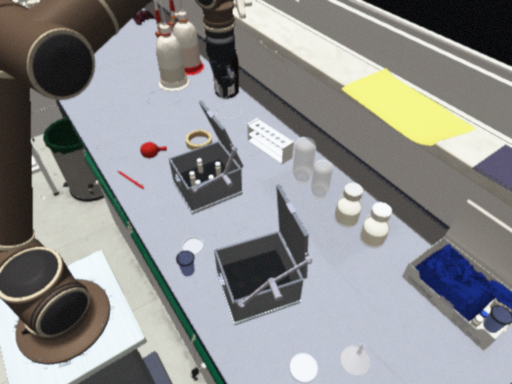

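Request:
{"op": "drive_tool", "data": {
  "series": [
    [[0.012,0,0],[0,0,0],-1],
    [[0.02,0,0],[0,0,0],-1],
    [[0.018,0,0],[0,0,0],-1],
    [[0,0,-0.006],[0,0,0],-1],
    [[0,0,-0.006],[0,0,0],-1],
    [[0,0,0],[0,0,0],-1]
  ]
}}

```text
clock: 10.02
eef_pos: [599.8, 195.2, 299.5]
orientation: [0.031, 0.706, -0.031, 0.707]
ft_force: [-0.5, 0.0, 0.0]
width: 0.2
```

```bash
python3 - <<'E'
from h import *
from bench import snapshot,bot
plan()
st=bot.get_state(); d=st["eef_pos"]-[530,201.8,19]; c,s=np.cos(P0[2]),np.sin(P0[2]); loc=np.array([c*d[0]+s*d[1],d[2]]); print("loc tip",loc)
def Q(a,l=165): a=np.radians(a); return np.array([101-l*np.cos(a)+10*np.sin(a),115+l*np.sin(a)+10*np.cos(a)])
p=loc
for a in list(np.arange(73,9,-2.5))+list(np.arange(9,-2,-1)):
    q=Q(a); print(a,"tool dx %.4f dz %.4f"%((p[1]-q[1])/1000,(q[0]-p[0])/1000)); p=q
cv2.imwrite("pics/j4.png",snapshot("wrist")["pixels"][:,:,::-1])
E
```

```text
clock 10.025 pos [599.8 195.2 299.5] x [ 0.  0. -1.] y [0.09 1.   0.  ] F [-0.5  0.   0. ] w 0.2
tip [599.8 195.2 280.5] j [0.31 0.34 0.34 1.57 0.   0.4 ]
loc tip [ 70.07488985 280.53269495]
73.0 tool dx 0.0048 dz -0.0078
70.5 tool dx 0.0018 dz -0.0070
68.0 tool dx 0.0021 dz -0.0069
65.5 tool dx 0.0024 dz -0.0068
63.0 tool dx 0.0027 dz -0.0067
60.5 tool dx 0.0030 dz -0.0065
58.0 tool dx 0.0033 dz -0.0064
55.5 tool dx 0.0036 dz -0.0063
53.0 tool dx 0.0039 dz -0.0061
50.5 tool dx 0.0041 dz -0.0059
48.0 tool dx 0.0044 dz -0.0057
45.5 tool dx 0.0046 dz -0.0055
43.0 tool dx 0.0049 dz -0.0053
40.5 tool dx 0.0051 dz -0.0051
38.0 tool dx 0.0053 dz -0.0049
35.5 tool dx 0.0055 dz -0.0047
33.0 tool dx 0.0057 dz -0.0044
30.5 tool dx 0.0059 dz -0.0042
28.0 tool dx 0.0061 dz -0.0039
25.5 tool dx 0.0062 dz -0.0036
23.0 tool dx 0.0064 dz -0.0034
20.5 tool dx 0.0065 dz -0.0031
18.0 tool dx 0.0067 dz -0.0028
15.5 tool dx 0.0068 dz -0.0025
13.0 tool dx 0.0069 dz -0.0022
10.5 tool dx 0.0070 dz -0.0019
9 tool dx 0.0042 dz -0.0010
8 tool dx 0.0028 dz -0.0006
7 tool dx 0.0028 dz -0.0005
6 tool dx 0.0028 dz -0.0005
5 tool dx 0.0028 dz -0.0004
4 tool dx 0.0029 dz -0.0004
3 tool dx 0.0029 dz -0.0004
2 tool dx 0.0029 dz -0.0003
1 tool dx 0.0029 dz -0.0002
0 tool dx 0.0029 dz -0.0002
-1 tool dx 0.0029 dz -0.0001
```

View pics/j4.png

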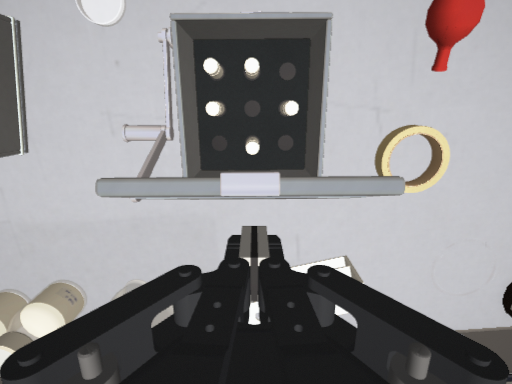

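Request:
{"op": "drive_tool", "data": {
  "series": [
    [[0.005,0,-0.008],[0,0,0],-1],
    [[0.002,0,-0.007],[0,0,0],-1],
    [[0.002,0,-0.007],[0,0,0],-1],
    [[0.0025,0,-0.007],[0,0,0],-1],
    [[0.0025,0,-0.007],[0,0,0],-1],
    [[0.003,0,-0.0065],[0,0,0],-1],
    [[0.003,0,-0.0065],[0,0,0],-1],
    [[0,0,0],[0,0,0],-1]
  ]
}}

```text
clock: 11.08
eef_pos: [550.6, 199.5, 277.7]
orientation: [0.031, 0.707, -0.031, 0.706]
ft_force: [-0.5, 0.7, 0.2]
width: 0.3
```

```bash
python3 - <<'E'
from h import *
from bench import snapshot,bot
plan()
cv2.imwrite("pics/k4.png",snapshot("wrist")["pixels"][:,:,::-1])
b=overlay(snapshot("scene"),P0,np.radians(58))[330:900,560:1160]
cv2.imwrite("pics/k5.png",b)
E
```

```text
clock 11.075 pos [550.6 199.5 277.7] x [-0.  0. -1.] y [0.09 1.   0.  ] F [-0.5  0.7  0.2] w 0.3
tip [550.6 199.5 258.7] j [0.35 0.25 0.17 1.49 0.   0.43]
```

View pics/k4.png

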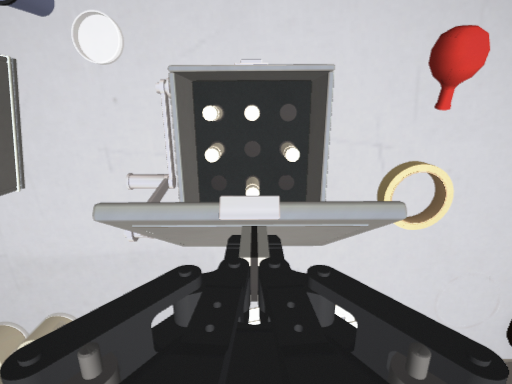

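View pics/k5.png

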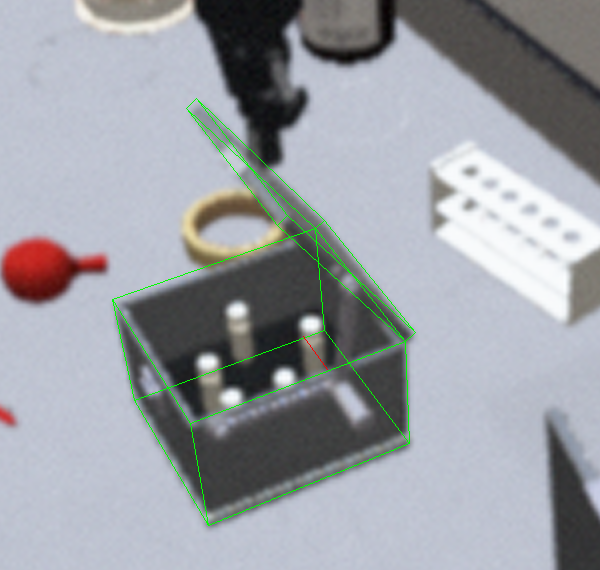

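Request:
{"op": "drive_tool", "data": {
  "series": [
    [[0.0035,0,-0.0065],[0,0,0],-1],
    [[0.004,0,-0.006],[0,0,0],-1],
    [[0.004,0,-0.006],[0,0,0],-1],
    [[0.0045,0,-0.0055],[0,0,0],-1],
    [[0.0045,0,-0.0055],[0,0,0],-1],
    [[0.005,0,-0.0055],[0,0,0],-1],
    [[0.005,0,-0.005],[0,0,0],-1],
    [[0.0055,0,-0.005],[0,0,0],-1],
    [[0.0055,0,-0.0045],[0,0,0],-1],
    [[0.0055,0,-0.0045],[0,0,0],-1],
    [[0.006,0,-0.004],[0,0,0],-1],
    [[0.006,0,-0.004],[0,0,0],-1],
    [[0.006,0,-0.0035],[0,0,0],-1],
    [[0.0065,0,-0.0035],[0,0,0],-1],
    [[0.0065,0,-0.003],[0,0,0],-1],
    [[0,0,0],[0,0,0],-1]
  ]
}}

```text
clock: 13.18
eef_pos: [479.2, 205.7, 199.1]
orientation: [0.031, 0.707, -0.031, 0.706]
ft_force: [0.1, -0.3, -0.1]
width: 0.0
```

```bash
python3 - <<'E'
from h import *
from bench import snapshot,bot
plan()
st=bot.get_state(); d=st["eef_pos"]-[530,201.8,19]; c,s=np.cos(P0[2]),np.sin(P0[2]); print("loc tip",c*d[0]+s*d[1],d[2])
cv2.imwrite("pics/l4.png",snapshot("wrist")["pixels"][:,:,::-1])
b=overlay(snapshot("scene"),P0,np.radians(21))[330:900,560:1160]
cv2.imwrite("pics/l5.png",b)
E
```

```text
clock 13.175 pos [479.2 205.7 199.1] x [-0. -0. -1.] y [ 0.09  1.   -0.  ] F [ 0.1 -0.3 -0.1] w 0.0
tip [479.2 205.7 180.1] j [ 0.41  0.12 -0.15  1.29  0.    0.49]
loc tip -50.93507839472478 180.1236877232352
```

View pics/l4.png

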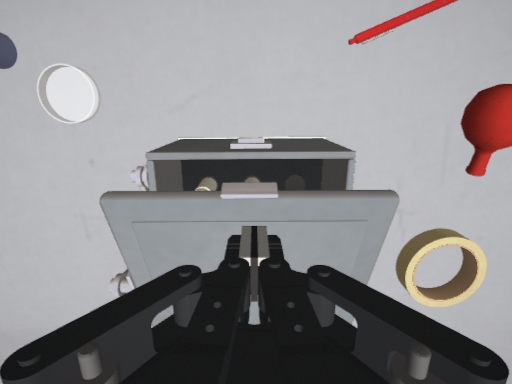

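View pics/l5.png

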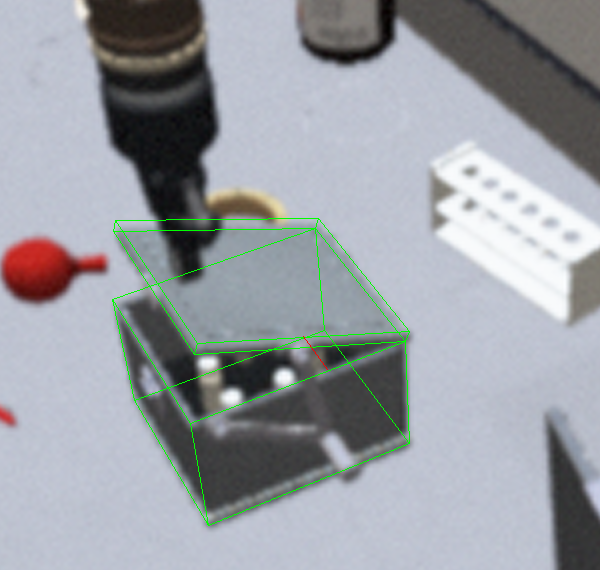

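Request:
{"op": "drive_tool", "data": {
  "series": [
    [[0.005,0,-0.002],[0,0,0],-1],
    [[0.005,0,-0.002],[0,0,0],-1],
    [[0.005,0,-0.002],[0,0,0],-1],
    [[0.005,0,-0.0015],[0,0,0],-1],
    [[0.004,0,-0.001],[0,0,0],-1],
    [[0.004,0,-0.001],[0,0,0],-1],
    [[0.003,0,-0.001],[0,0,0],-1],
    [[0.003,0,-0.0005],[0,0,0],-1],
    [[0.0025,0,0],[0,0,0],-1],
    [[0.002,0,0],[0,0,0],-1],
    [[0.002,0,0],[0,0,0],-1],
    [[0.002,0,0],[0,0,0],-1],
    [[0.002,0,0],[0,0,0],-1],
    [[0.002,0,0],[0,0,0],-1],
    [[0.002,0,0],[0,0,0],-1],
    [[0.0015,0,0],[0,0,0],-1],
    [[0.0015,0,0],[0,0,0],-1],
    [[0.001,0,0],[0,0,0],-1],
    [[0,0,0],[0,0,0],-1]
  ]
}}

```text
clock: 15.65
eef_pos: [468.7, 206.7, 147.2]
orientation: [0.031, 0.706, -0.031, 0.706]
ft_force: [0.7, 0.2, -0.1]
width: -0.1
```

```bash
python3 - <<'E'
from h import *
from bench import snapshot,bot
plan()
b=overlay(snapshot("scene"),P0,np.radians(0))[330:900,560:1160]
cv2.imwrite("pics/m5.png",b)
E
```

```text
clock 15.65 pos [468.7 206.7 147.2] x [-0. -0. -1.] y [ 0.09  1.   -0.  ] F [ 0.7  0.2 -0.1] w -0.1
tip [468.7 206.7 128.2] j [ 0.42  0.12 -0.27  1.18 -0.    0.5 ]
```

View pics/m5.png

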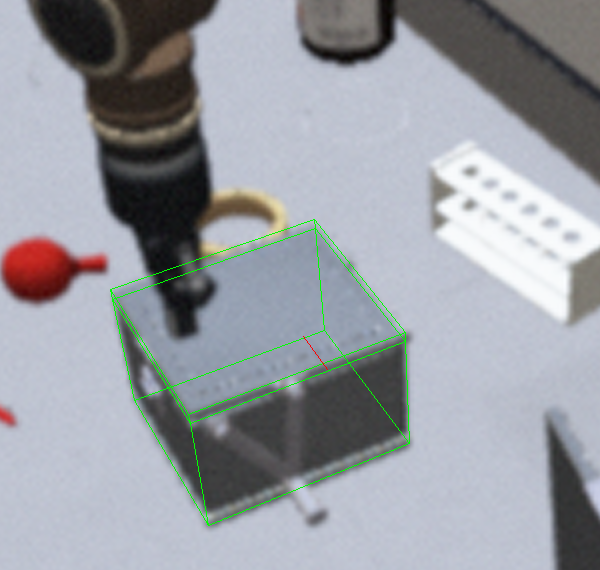

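Request:
{"op": "drive_tool", "data": {
  "series": [
    [[0.001,0,0],[0,0,0],-1],
    [[0.001,0,0],[0,0,0],-1],
    [[0.001,0,0],[0,0,0],-1],
    [[0,0,0],[0,0,0],-1]
  ]
}}

```text
clock: 16.2
eef_pos: [468.7, 206.7, 144.2]
orientation: [0.031, 0.706, -0.031, 0.706]
ft_force: [0.3, -0.5, 0.2]
width: 0.0
```

Request:
{"op": "drive_tool", "data": {
  "series": [
    [[0.001,0,0],[0,0,0],-1],
    [[0.001,0,0],[0,0,0],-1],
    [[0,0,0],[0,0,0],-1]
  ]
}}

```text
clock: 16.58
eef_pos: [468.7, 206.7, 143.9]
orientation: [0.031, 0.706, -0.031, 0.707]
ft_force: [-3.8, -2.5, 10.7]
width: 0.1
```

Request:
{"op": "drive_tool", "data": {
  "series": [
    [[0.001,0,0],[0,0,0],-1],
    [[0,0,0],[0,0,0],-1],
    [[0,0,0],[0,0,0],-1]
  ]
}}

```text
clock: 16.95
eef_pos: [468.7, 206.7, 143.8]
orientation: [0.031, 0.706, -0.031, 0.707]
ft_force: [-6.7, -2.4, 16.7]
width: 0.1
```

Request:
{"op": "drive_tool", "data": {
  "series": [
    [[-0.002,0,0],[0,0,0],-1],
    [[-0.003,0,0],[0,0,0],-1],
    [[-0.01,0,0],[0,0,0],-1],
    [[-0.03,0,0],[0,0,0],-1],
    [[-0.04,0,0],[0,0,0],-1],
    [[-0.04,0,0],[0,0,0],-1],
    [[-0.03,0,-0.02],[0,0,0],-1],
    [[0,0,-0.04],[0,0,0],-1],
    [[0,0,-0.04],[0,0,0],-1],
    [[0,0,-0.04],[0,0,0],-1],
    [[0,0,0],[0,0,0],-1]
  ]
}}

```text
clock: 18.32
eef_pos: [327.5, 219.0, 297.4]
orientation: [0.031, 0.706, -0.03, 0.707]
ft_force: [-0.2, 0.2, -0.2]
width: 0.1
```

```bash
python3 - <<'E'
from h import *
from bench import snapshot,bot
plan()
s=snapshot("scene")
cv2.imwrite("pics/n5.png",overlay(s,P0,np.radians(0))[330:900,560:1160])
cv2.imwrite("pics/n6.png",s["pixels"][:,:,::-1])
E
```

```text
clock 18.325 pos [327.5 219.  297.4] x [ 0.  0. -1.] y [0.09 1.   0.  ] F [-0.2  0.2 -0.2] w 0.1
tip [327.5 219.  278.4] j [ 0.59 -0.12 -0.18  1.51  0.    0.67]
```

View pics/n5.png

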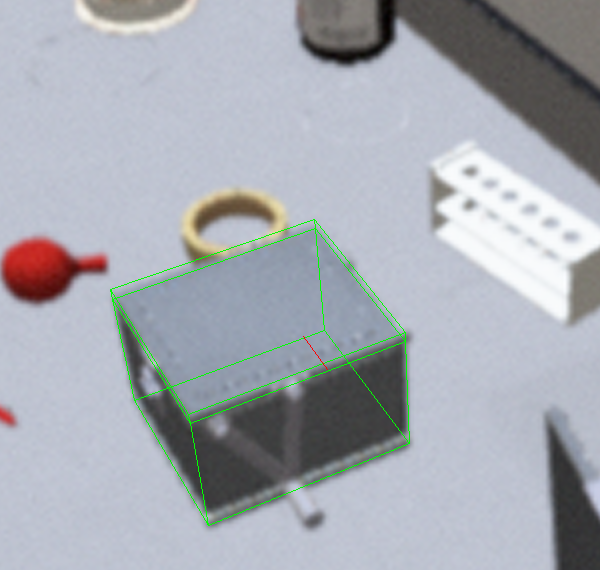

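View pics/n6.png

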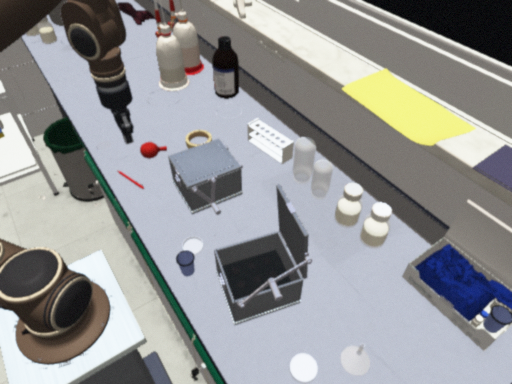

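The vial case is shut: its lid lines up with the 0-degree outline, and the knee pin hangs low beside the case at about (312,518) in the crop. In the scene view, the empty case's lid is still up and its stay is locked. The arm is clear of everything.

```bash
python3 -c "
from bench import hand_in
print(hand_in())"
```

```text
the job is handed in; nothing more can be done
None
```

The vial case (the left one) is shut and the job is handed in, at about 18 s on the clock. I pressed its knee pin down about 40 mm until the stay gave way. Then I hooked the closed fingertips behind the lid, lowered it along its arc and slowed to about 8 mm/s for the last few millimetres.

**Shut:** the lid met its stop at a fingertip height of 125 mm, the expected height of the shut lid. The highest wrist reading I saw was about 18 N, in the final press. After I backed off, the lid stayed down and lined up with the drawn outline of a shut lid.

**Lid dropped while the stay was pressed:** the folding stay pulled the lid from 85° to about 73° before I touched it. It stayed there until I lowered it.

**Empty case:** I never touched it; its lid is still up and its stay locked in the last picture.

**Forces:** readings stayed within noise until the stop, even while I was moving the knee and lid, so I followed those moves by the pictures.

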